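# Set up the splash shield on its indexed slide

## Task

To put up the splash shield on the bench slide, lift the red spring plunger on the carriage, slide the carriage until its white mark stands at the green marker peg and let the plunger drop fully home in the hole there; only then take the orange-framed shield from its stand and lower it over the post so that both its knuckles sit fully down on the two brass pintles, the shield upright and roughly parallel to the rail. Leave the glassware and bottles standing where they are.

Things in the scene. Friction and masses are not known exactly. Their poses are not given: they have to be found in the camera images.
- rail_mid (a point): centre of the middle index hole, on top of the fixed rail's aluminium bar (36 wide, 270 long, top 28 mm above the table; base plate 8 mm thick, 310 long, from 60 mm on the -x to 30 mm on the +x side). Rail axes: y along the bar, x to the far side from the robot, z up. Five 11 mm index holes at y = -90, -45, 0, 45, 90 mm
- carriage (a joint): place of the grey carriage along the rail's y, m; 0 = plunger in the middle hole, where it starts locked; range -0.097 to 0.097. With the plunger lifted it slides with 1.5 N of friction and stays where it is left; locked it has 1.5 mm of play. Saddle 54x50 mm, 55 mm high; an arm (36 to 50 mm high) on its +x side carries a 16 mm square post 147 mm tall
- plunger (a joint): lift of the spring plunger, m: 0 = nose fully home in a hole (9 mm deep), 0.009 = nose resting on the bar between holes, 0.018 = end stop; lift it at least 0.011 to slide. Its spring pulls down with about 4 N at 0 and 8 N at the stop, so it drops in by itself when let go over a hole
- plunger_knob (a point): centre of the red round plunger knob, 28 mm across and 22 mm tall (66 to 88 mm above the table when home), on a vertical axis above the hole row; moves with carriage and plunger. Axes as the rail's. Brass bush (63 mm high) and saddle (55 mm high) lie below it
- carriage_mark (a point): white upright line on the carriage's front (-x) face, level with the plunger's axis along the rail and 28 mm from it; axes as the rail's
- pintle_low (a point): foot of the lower brass pintle, 40 mm above the table on its bracket. Both pintles share a vertical axis 130 mm on the +x side of the plunger and 28 mm on the +y side of the post; 8 mm thick, 18 tall, tips tapered. Axes as the rail's. The brackets reach 8 mm past the axis, so the shield must come in from the +y side, 18 to 60 mm above its hung height, and hang towards +y
- pintle_high (a point): foot of the upper brass pintle, on top of its bracket, 130 mm above the table, exactly above the lower one
- marker_green_top (a point): the GREEN one, where the carriage must be locked: round coloured plastic peg with a wider foot (16 mm across, 20 tall), on the front lip of the rail's base plate beside one of the index holes; the point is its top, 28 mm above the table, 45 mm from the hole row on the robot's side (-x of the rail); axes as the rail's
- marker_red_top (a point): red, not the target: round coloured plastic peg with a wider foot (16 mm across, 20 tall), on the front lip of the rail's base plate beside one of the index holes; the point is its top, 28 mm above the table, 45 mm from the hole row on the robot's side (-x of the rail); axes as the rail's
- marker_yellow_top (a point): yellow, not the target: round coloured plastic peg with a wider foot (16 mm across, 20 tall), on the front lip of the rail's base plate beside one of the index holes; the point is its top, 28 mm above the table, 45 mm from the hole row on the robot's side (-x of the rail); axes as the rail's
- marker_blue_top (a point): blue, not the target: round coloured plastic peg with a wider foot (16 mm across, 20 tall), on the front lip of the rail's base plate beside one of the index holes; the point is its top, 28 mm above the table, 45 mm from the hole row on the robot's side (-x of the rail); axes as the rail's
- shield_grip (a point): centre of the shield's grip tab (34 wide in x, 10 thick in y, 40 mm above the panel's top edge), 172 mm above the shield's lower edge. Loose, 0.13 to 0.21 kg. Shield axes: x along the panel, y across, z up. Clear panel, orange frame: x from -50 to +60 mm, 6 thick, 150 tall; knuckles on its -x side. Hung, the shield's x points along the rail's +y and this point is 192 mm above the table
- knuckle_low (a point): centre of the underside of the lower knuckle (upright ring, outside 24, bore 14, 18 mm high), 64 mm on the shield's -x side of the tab, 20 mm above the shield's lower edge; when hung this point lies at the foot of the lower pintle
- knuckle_high (a point): the same of the upper knuckle, 111 mm above the shield's lower edge; when hung it lies 1 mm above the foot of the upper pintle
- stand_slot (a point): middle of the slot floor of the fixed grey stand that holds the shield at the start, 12 mm above the table; x along the slot. Two walls 70 long, up to 60 mm above the table, 8 mm apart: lift the shield straight up by 55 mm to free it. Stand and a wooden tube rack (59x233x88 mm) take the left and right sides, either way round
- dropper_1: brown dropper bottle, 33 mm across, 94 tall, origin under its centre; leave alone
- dropper_2: brown dropper bottle with a red top, 31 mm across, 90 tall, origin under its centre; leave alone
- beaker_left: glass beaker, 75 mm across, 82 tall, origin under its centre; leave alone
- reagent_bottle: bottle with blue cap, 64 mm across, 131 tall, origin under its centre; leave alone
- erlenmeyer: conical flask, 63 mm across, 105 tall, origin under its centre; leave alone
- wash_bottle: wash bottle with red cap, 58x82x182 mm, origin near its centre at the underside; leave alone
- shield: the whole splash shield; origin under the tab's centre at its lower edge, axes as shield_grip

How it is judged:
By the outcome, as a careful person would: the job done as asked, in the order asked, and still so for the second after the job is handed in, with the robot touching nothing.
It also fails if it takes over 58 s, if anything falls off the work surface, if the arm or the gripper's body presses on something with over 40 N, if the wrist force passes 120 N, or if a joint passes its speed limit or range.

## Robot

A 6-joint arm with a two-finger parallel gripper is mounted at the origin on a cart in front of the work surface, level with it; the furniture and walls round the work are solid. World frame = base frame: x ahead of the robot, y to its left, z up, the work surface at z = 0. Lengths are in m, angles in rad, forces in N, time in s.
With the tool pointing down it reaches from about 0.275 to 0.725 m from the base axis. Payload 5.6 kg.
Tool frame: the origin (TCP) lies at the very end of the fingers, on their centre line; the grasp point (between the pads) lies 19 mm behind it (r.pinch_z is the distance from the TCP to the grasp point, in m); z points along the fingers, y is the direction in which the jaws open and shut (so a half turn about z gives the same grasp; the last joint's range is limited). The gripper opens to 85 mm and grips with 20 to 120 N. Pads are 22 mm wide; open, the fingers measure 114 mm over their backs; the gripper's body (76 mm by 85 mm) begins 54 mm behind the grasp point. The pads swing forward as they close: fully open they stand 13 mm farther back than shut.
Start: joints at [1.539, 0.255, 0.108, 0, -1.424, -0.285], TCP at [0.171, 0.523, 0.231] pointing down, gripper open.
Joint ranges: [-2.95, 2.95], [-1.21, 1.97], [-1.09, 1.5], [-2.87, 1.71], [-2.94, -0.07], [-3.05, 3.05]. Speed limits (rad/s): [2.57, 2.57, 3.14, 3.14, 3.14, 3.14].

## Interface

Orientations are given as a unit quaternion [w, x, y, z].
In Python, from cell import r, eyes, ticket gives the robot as it stands.
- The arm moves only by the tool play_rows, never from a script. Its argument "commands" is a list of rows, each a list of 7 numbers: the closure in counts, from 0 (fully open) to 255 (shut), then the shift along the world's x, y, z in cm, then the turn, a rotation vector about the world's x, y, z in rad. A call has 1 to 12 rows; each row is the pose to reach, as a shift and turn from the pose commanded when the call began; what a row does not reach only later rows make up. A row lasts 1/8 s, in which the tool goes at most 62.5 mm and 10.7 degrees, less where a joint would pass 70% of its speed; a pose out of reach is approached as far as the arm can. A call with a gripper value outside its range is refused whole. The fingers move at their own pace and stop on an object; "grip_force" is the grip in N (left out, the last holds). Time passes only in rows, so rows that repeat a pose let the fingers close. It gives the time, the measured TCP pose, the force and the opening at its end, in the units of the state.
- r.get_obs(): the state, without advancing time (a new reading comes with each control period).
- eyes.snapshot(name): name is "side" or "top"; returns the picture (400x640x3 uint8, red, green, blue); there is no depth.
- eyes.camera_info(name): a dict with "mtx" (3x3 intrinsics, pixels), "origin" and "rotation" of the camera in the world. Camera axes: x right, y up, looking along -z (the intrinsics and any distortion apply to the point x, -y, -z); pixel columns grow to the right and rows downward; lengths in m; the calibration is good to about 2 mm. A picture is of the moment at which its call begins. camera_info takes no time and is no camera call.
- ticket.finish_job(): hands the job in, once; it reports no verdict.
The state is a dict: "t": time; "joint_positions": joint angles; "joint_vel": joint speeds; "joint_torque": joint torques, N m; "tcp_pos": TCP position; "tcp_rot": TCP orientation; "contact_force": force on the tool from outside, world axes, zero at the start; "wrist_torque": the same for the moment, N m; "finger_gap": opening from 0.0 (shut) to 1.0 (fully open).
Only numpy, scipy, OpenCV 4.12 (cv2) and the standard library are available. Lean on these libraries where they do the work, as an engineer would, in place of code of your own. Each camera call takes 0.05 s, during which the arm holds its last target. There are 200 camera calls.

## Working session

There is one attempt and no reset: what is moved stays moved. The work goes in short steps, Python scripts to look and compute and a tool call to move; the robot and the scene stay as the last step left them, time stands still between calls to the robot, and variables do not carry over. Pictures are saved under pics/ and viewed, about 8 in all and at most 12, crops included, and the job is handed in when it is done.

Besides the shell and the picture viewer there is one more tool, called after "Emit:" by a JSON object that holds its "name" and its "arguments", one argument or row to a line. play_rows: Moves the arm, as the interface text tells. Its arguments: {"type":"object","properties":{"commands":{"type":"array"},"grip_force":{"type":"number"}},"required":["commands"]}

```bash
mkdir -p pics; ls; python3 - <<'E'
from cell import r, eyes, ticket
import cv2, numpy as np
np.set_printoptions(precision=4,suppress=True)
for n in ["side","top"]:
    im=eyes.snapshot(n); cv2.imwrite(f"pics/{n}0.png",im[:,:,::-1])
    c=eyes.camera_info(n); print(n,c)
print(r.get_obs(), r.pinch_z)
E
```

```text
pics
side {'mtx': array([[491.3856,   0.    , 315.2491],
       [  0.    , 491.3856, 205.6381],
       [  0.    ,   0.    ,   1.    ]]), 'origin': array([ 0.181 , -0.9984,  0.9506]), 'rotation': array([ 0.8877,  0.4268, -0.082 , -0.1519])}
top {'mtx': array([[384.4602,   0.    , 315.7048],
       [  0.    , 384.4602, 204.1585],
       [  0.    ,   0.    ,   1.    ]]), 'origin': array([ 0.3639, -0.0268,  1.4374]), 'rotation': array([ 0.7066,  0.0507, -0.0539, -0.7038])}
{'t': 0.1, 'joint_positions': array([ 1.5386,  0.2557,  0.1071, -0.0004, -1.4239, -0.2846]), 'joint_vel': array([-0.0004, -0.0014,  0.0023,  0.0041, -0.0012, -0.0003]), 'joint_torque': array([ -0.0021, -38.7605,  23.8475,   5.378 ,  -0.0038,  -0.    ]), 'tcp_pos': array([0.1712, 0.5222, 0.2305]), 'tcp_rot': array([ 0.0009,  0.9875, -0.1578, -0.0001]), 'contact_force': array([ 0.1823, -0.477 , -0.0049]), 'wrist_torque': array([0.0026, 0.0169, 0.0051]), 'finger_gap': 1.0008866168185968} 0.0187
```

View pics/side0.png

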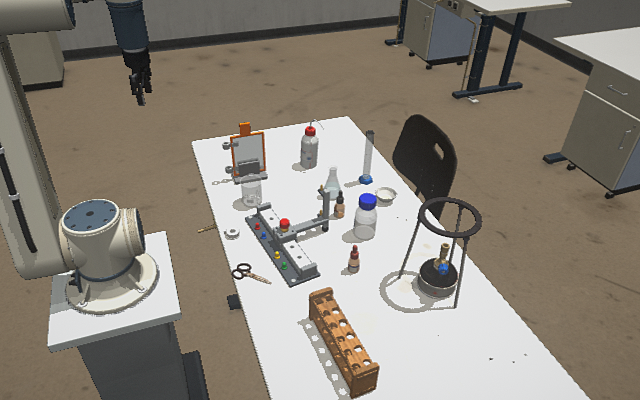

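View pics/top0.png

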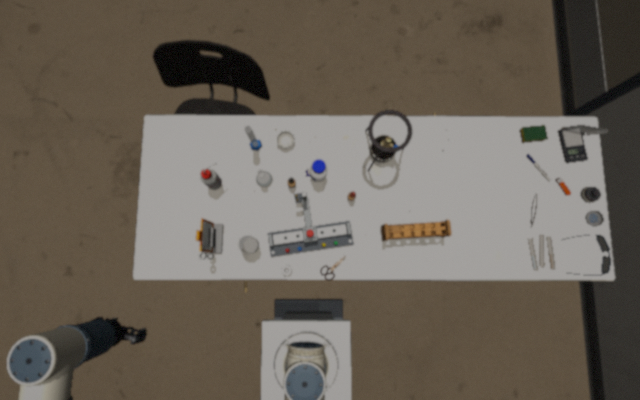

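Top view: the carriage knob is near (309,233), the shield stand near (208,237) and the rack near (416,231). In the side view the knob is at (284,225), the green peg near (284,266), and the shield's tab near (245,129). I'll enlarge both for picking.

```bash
python3 - <<'E'
import cv2, numpy as np
s=cv2.imread("pics/side0.png"); t=cv2.imread("pics/top0.png")
def crop(im,x0,y0,w,h,k):
    return cv2.resize(im[y0:y0+h,x0:x0+w],None,fx=k,fy=k,interpolation=cv2.INTER_CUBIC)
cv2.imwrite("pics/c_side.png",crop(s,210,115,155,118+52,5)[:,:775][:850])
a=crop(s,210,115,160,110,5); 
# two mosaics
cv2.imwrite("pics/m1.png",np.vstack([crop(t,190,160,200,60,4),crop(t,190,210,200,60,4)])[:600])
b=crop(s,210,115,133,175,600/175)
cv2.imwrite("pics/m2.png",b)
E
```

```text
(no output)
```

View pics/m1.png

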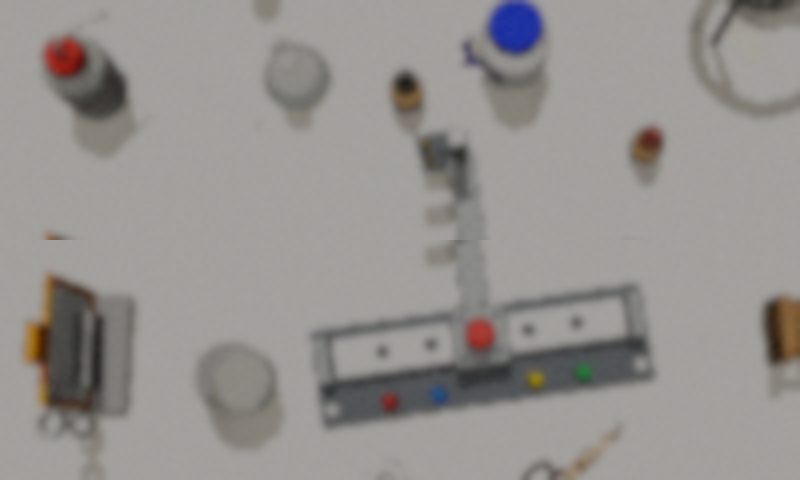

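View pics/m2.png

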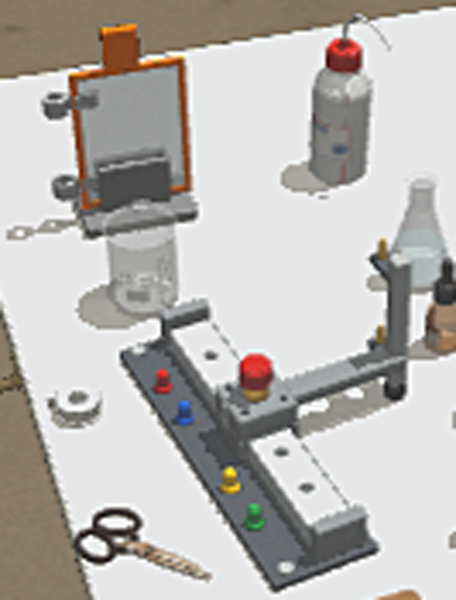

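The peg order along the rail is red +90, blue +45, yellow −45, green −90 mm. The carriage stands at the middle hole. The shield's knuckles point towards the robot (image left in the side view). Next I fit the poses of rail and shield over both views.

```bash
cat > h.py <<'E'
import numpy as np, cv2
from scipy.optimize import least_squares
from scipy.spatial.transform import Rotation as R
from cell import r, eyes, ticket
np.set_printoptions(precision=4,suppress=True)
C={n:eyes.camera_info(n) for n in("side","top")}
def proj(n,P):
    c=C[n]; q=c["rotation"]; M=R.from_quat([q[1],q[2],q[3],q[0]]).as_matrix()
    p=(np.atleast_2d(P)-c["origin"])@M; p=p*[1,-1,-1]
    u=p@c["mtx"].T; return u[:,:2]/u[:,2:]
def fit(obs,x0,z0=0.):
    "obs: (cam, local xyz, pixel); pose x,y,yaw at height z0"
    def f(p):
        M=R.from_euler('z',p[2]).as_matrix()
        return np.concatenate([proj(n,M@np.array(l)+[p[0],p[1],z0])[0]-px for n,l,px in obs])
    s=least_squares(f,x0,loss='soft_l1'); return s.x,f(s.x).reshape(-1,2)
E
python3 - <<'E'
from h import *
k=600/175
S=lambda x,y:np.array([210+(x+.5)/k-.5,115+(y+.5)/k-.5])
T=lambda x,y:np.array([190+(x+.5)/4-.5,210+(y-240+.5)/4-.5])
T2=lambda x,y:np.array([190+(x+.5)/4-.5,160+(y+.5)/4-.5])
o=[("top",(0,0,.084),T(480,334)),("side",(0,0,.077),S(256,373))]
for y,t,s in[(.09,(390,401),(163,381)),(.045,(439,395),(184,412)),(-.045,(535,379),(230,479)),(-.09,(584,372),(255,516))]:
    o+=[("top",(-.045,y,.022),T(*t)),("side",(-.045,y,.017),S(*s))]
for y,t in[(.09,(383,351)),(.045,(431,344)),(-.045,(529,330)),(-.09,(577,322))]: o.append(("top",(0,y,.028),T(*t)))
for y,t in[(.09,(211,356)),(-.045,(282,452)),(-.09,(307,487))]: o.append(("side",(0,y,.028),S(*t)))
p,e=fit(o,[.4,0,0]); print("rail",p,np.abs(e).max(0)); print(e.round(1).tolist())
# shield, z0 = .012
o=[("side",(0,0,.172),S(120,45)),("side",(-.05,0,.15),S(72,73)),("side",(.06,0,.15),S(184,60)),
("side",(-.05,0,0),S(86,207)),("side",(.06,0,0),S(187,191)),("side",(-.064,0,.029),S(66,187)),("side",(-.064,0,.12),S(56,104)),
("top",(0,0,.185),T(36,342)),("top",(.06,0,.15),T(48,276)),("top",(-.05,0,.15),T(44,404))]
q,e=fit(o,[.4,.3,0],.012); print("shield",q); print(e.round(1).tolist())
E
```

```text
rail [ 0.4621 -0.0125  0.1495] [0.5825 0.8787]
[[0.3, 0.1], [0.0, -0.8], [0.3, 0.4], [0.2, -0.7], [0.3, 0.1], [0.3, -0.5], [0.6, 0.5], [0.3, -0.4], [0.5, 0.4], [0.2, -0.6], [0.3, 0.5], [0.5, 0.5], [0.3, 0.4], [0.4, 0.7], [0.2, -0.9], [0.0, -0.7], [0.2, -0.7]]
shield [0.4453 0.3448 0.0046]
[[0.2, -0.5], [-1.0, 0.1], [0.5, -1.8], [-0.9, 0.4], [1.8, -0.9], [-0.0, -0.2], [0.2, 0.1], [-0.2, 0.3], [0.7, -0.5], [0.3, 0.8]]
```

Emit:
{"name": "play_rows", "arguments": {
  "commands": [
    [110, 2.4, -4.5, 0, 0, 0, -0.18],
    [110, 4.8, -9, 0, 0, 0, -0.36],
    [110, 7.2, -13.5, 0, 0, 0, -0.54],
    [110, 9.6, -18, 0, 0, 0, -0.72],
    [110, 12, -22.5, 0, 0, 0, -0.9],
    [110, 14.5, -27, 0, 0, 0, -1.08],
    [110, 17, -31.5, 0, 0, 0, -1.26],
    [110, 19.4, -36, 0, 0, 0, -1.44],
    [110, 21.8, -40.5, 0, 0, 0, -1.62],
    [110, 24.2, -45, 0, 0, 0, -1.8],
    [110, 26.6, -49.5, 0, 0, 0, -1.98],
    [110, 29.1, -53.5, 0, 0, 0, -2.16]
  ],
  "grip_force": 40
}}

```text
t: 1.6
tcp_pos: [0.4626, -0.0141, 0.2311]
tcp_rot: [-0.0, -0.323, 0.946, 0.0]
contact_force: [1.1, 0.5, 0.1]
finger_gap: 0.569
```

```bash
python3 - <<'E'
from h import *
T2=lambda x,y:np.array([190+(x+.5)/4-.5,160+(y+.5)/4-.5])
k=600/175
S=lambda x,y:np.array([210+(x+.5)/k-.5,115+(y+.5)/k-.5])
p=[.4621,-.0125,.1495]
def world(n,px,z):
    return least_squares(lambda a:proj(n,[a[0],a[1],z])[0]-px,[.5,0]).x
def loc(w): 
    d=np.array(w)-p[:2]; c,s=np.cos(p[2]),np.sin(p[2]); return np.array([c*d[0]+s*d[1],-s*d[0]+c*d[1]])
for nm,px,z in[("drop1",T2(406,82),.094),("drop2",T2(652,135),.09),("reag",T2(516,25),.131),("erl",T2(298,75),.05),("wash",T2(64,55),.17),("pintle_hi",T2(424,142),.145),("posttop",T2(458,150),.14)]:
    w=world("top",px,z); print(nm,w,"rail-local",loc(w))
for nm,px,z in [("pintle_hi side",S(381,245),.142),("pintle_lo side",S(381,335),.05),("drop1 side",S(444,268),.09)]:
    w=world("side",px,z); print(nm,w,loc(w))
o=r.get_obs(); print(o["t"],o["tcp_pos"],o["tcp_rot"],o["joint_positions"],o["finger_gap"],o["contact_force"])
E
```

```text
drop1 [0.6504 0.0553] rail-local [0.1963 0.039 ]
drop2 [ 0.6041 -0.164 ] rail-local [ 0.1179 -0.1709]
reag [ 0.6937 -0.0422] rail-local [ 0.2246 -0.0638]
erl [0.6659 0.1575] rail-local [0.2268 0.1377]
wash [0.656  0.3389] rail-local [0.2441 0.3186]
pintle_hi [0.5874 0.0362] rail-local [0.1311 0.0295]
posttop [0.5814 0.0073] rail-local [0.121  0.0018]
pintle_hi side [0.5829 0.0312] [0.126  0.0252]
pintle_lo side [0.5839 0.0277] [0.1264 0.0216]
drop1 side [0.648  0.0493] [0.1931 0.0334]
1.6 [ 0.4626 -0.0141  0.2311] [-0.0002 -0.3233  0.9463  0.0001] [ 0.3094  0.0818 -0.1038 -0.0002 -1.3856 -1.2217] 0.5687061375781954 [1.0982 0.5337 0.0732]
```

Emit:
{"name": "play_rows", "arguments": {
  "commands": [
    [110, 0, 0.1, -4, 0, 0, -0.17],
    [110, 0, 0.15, -8, 0, 0, -0.34],
    [110, 0, 0.15, -12, 0, 0, -0.514],
    [110, 0, 0.15, -14, 0, 0, -0.514],
    [110, 0, 0.15, -16, 0, 0, -0.514],
    [110, 0, 0.15, -16.6, 0, 0, -0.514],
    [255, 0, 0.15, -16.6, 0, 0, -0.514],
    [255, 0, 0.15, -16.6, 0, 0, -0.514],
    [255, 0, 0.15, -16.6, 0, 0, -0.514],
    [255, 0, 0.15, -16.6, 0, 0, -0.514]
  ]
}}

```text
t: 2.85
tcp_pos: [0.4624, -0.011, 0.0658]
tcp_rot: [0.0, -0.075, 0.997, -0.0]
contact_force: [-1.9, -0.9, 2.8]
finger_gap: 0.304
```

```bash
python3 - <<'E'
from h import *
o=r.get_obs(); print(o)
E
```

```text
{'t': 2.85, 'joint_positions': array([ 0.3168,  0.2078, -0.4029,  0.0003, -0.9596, -1.7369]), 'joint_vel': array([ 0.0002, -0.0002, -0.0002,  0.0014,  0.    , -0.0002]), 'joint_torque': array([  0.5152, -30.774 ,  20.0574,   4.1833,   0.7678,   0.0167]), 'tcp_pos': array([ 0.4624, -0.011 ,  0.0658]), 'tcp_rot': array([ 0.0002, -0.0753,  0.9972, -0.0001]), 'contact_force': array([-1.9242, -0.8788,  2.7904]), 'wrist_torque': array([-0.3558,  0.7093, -0.017 ]), 'finger_gap': 0.30399818676485996}
```

Emit:
{"name": "play_rows", "arguments": {
  "commands": [
    [255, 0, 0, 0.5, 0, 0, 0],
    [255, 0, 0, 1.0, 0, 0, 0],
    [255, 0, 0, 1.4, 0, 0, 0],
    [255, 0, 0, 1.4, 0, 0, 0],
    [255, 0, 0, 1.4, 0, 0, 0]
  ],
  "grip_force": 60
}}

```text
t: 3.48
tcp_pos: [0.4623, -0.0108, 0.0791]
tcp_rot: [-0.0, -0.075, 0.997, 0.0]
contact_force: [1.6, -0.8, -7.4]
finger_gap: 0.297
```

Emit:
{"name": "play_rows", "arguments": {
  "commands": [
    [255, 0.22, -1.5, 0, 0, 0, 0],
    [255, 0.45, -3, 0, 0, 0, 0],
    [255, 0.67, -4.45, 0, 0, 0, 0],
    [255, 0.9, -5.95, 0, 0, 0, 0],
    [255, 1.12, -7.4, 0, 0, 0, 0],
    [255, 1.34, -8.9, 0, 0, 0, 0],
    [255, 1.34, -8.9, 0, 0, 0, 0],
    [255, 1.34, -8.9, 0, 0, 0, 0]
  ]
}}

```text
t: 4.47
tcp_pos: [0.4758, -0.1004, 0.0794]
tcp_rot: [-0.0, -0.075, 0.997, -0.0]
contact_force: [2.3, -0.8, -7.0]
finger_gap: 0.3
```

```bash
python3 - <<'E'
from h import *
o=r.get_obs(); print(o["tcp_pos"],o["contact_force"],o["finger_gap"])
for n,b in (("side",(220,190,140,110)),("top",(260,190,110,80))):
    im=eyes.snapshot(n)[:,:,::-1]; x,y,w,h=b
    cv2.imwrite(f"pics/{n}1.png",cv2.resize(im[y:y+h,x:x+w],None,fx=5,fy=5,interpolation=cv2.INTER_CUBIC))
E
```

```text
[ 0.4758 -0.1004  0.0794] [ 2.3165 -0.8345 -6.9515] 0.3001870267356239
```

View pics/side1.png

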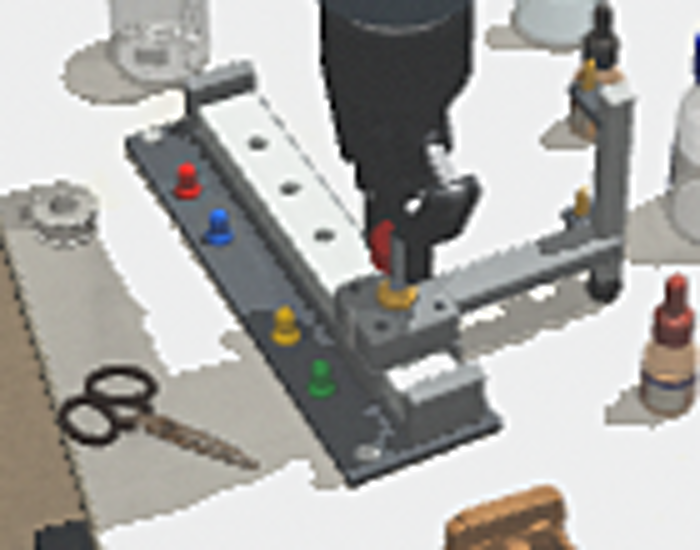

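The carriage now sits beside the green peg, with the brass bush at (397,295) and the peg at (320,378) in the crop. Three holes are exposed and the plunger is still held up. Next I lower it.

Emit:
{"name": "play_rows", "arguments": {
  "commands": [
    [255, 0, 0, -0.4, 0, 0, 0],
    [255, 0, 0, -0.8, 0, 0, 0],
    [255, 0, 0, -1.1, 0, 0, 0],
    [255, 0, 0, -1.35, 0, 0, 0],
    [255, 0, 0, -1.4, 0, 0, 0],
    [255, 0, 0, -1.4, 0, 0, 0]
  ]
}}

```text
t: 5.32
tcp_pos: [0.4758, -0.0999, 0.0659]
tcp_rot: [0.0, -0.075, 0.997, -0.0]
contact_force: [-2.1, 1.2, 4.0]
finger_gap: 0.297
```

Emit:
{"name": "play_rows", "arguments": {
  "commands": [
    [110, 0, 0, 0, 0, 0, 0],
    [110, 0, 0, 0, 0, 0, 0],
    [110, 0, 0, 0.5, 0, 0, 0],
    [110, 0, 0, 3, 0, 0, 0],
    [110, 0, 0, 8, 0, 0, 0],
    [110, 0, 2, 13, 0, 0, 0],
    [110, -0.5, 7, 18, 0, 0, -0.05],
    [110, -1, 12, 20, 0, 0, -0.1],
    [110, -1.5, 17, 20, 0, 0, -0.144],
    [110, -2, 22, 20, 0, 0, -0.144],
    [110, -2, 22, 20, 0, 0, -0.144]
  ]
}}

```text
t: 6.7
tcp_pos: [0.4553, 0.1228, 0.2654]
tcp_rot: [0.0, -0.006, 1.0, 0.0]
contact_force: [0.2, -0.8, 0.3]
finger_gap: 0.565
```

```bash
python3 - <<'E'
from h import *
o=r.get_obs(); print(o["tcp_pos"],o["tcp_rot"],o["contact_force"],o["finger_gap"],o["joint_positions"])
I={n:eyes.snapshot(n)[:,:,::-1] for n in("side","top")}
for n in I: cv2.imwrite(f"pics/{n}2.png",I[n])
def c(n,x,y,w,h,k): return cv2.resize(I[n][y:y+h,x:x+w],None,fx=k,fy=k,interpolation=cv2.INTER_CUBIC)
a=c("side",215,115,80,70,5); b=c("side",245,190,100,100,5.0)   # 400x350, 500x500
t1=c("top",190,205,60,70,5)  # 300x350
m=np.zeros((600,800,3),np.uint8); m[:350,:400]=a; m[350:600,:300]=t1[:250]; m[:400,400:800]=c("side",245,195,80,80,5); m[400:600,300:800]=c("top",270,220,100,40,5); cv2.imwrite("pics/m3.png",m)
E
```

```text
[0.4553 0.1228 0.2654] [ 0.0001 -0.0055  1.      0.0003] [ 0.2489 -0.8268  0.2594] 0.5650455293989026 [ 0.5967  0.0897 -0.0084 -0.0004 -1.4723 -2.1564]
```

View pics/m3.png

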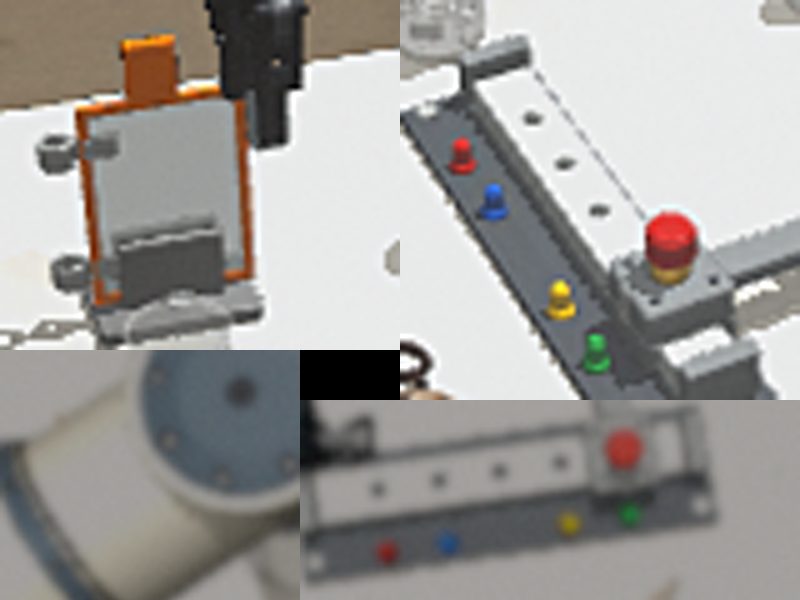

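```bash
python3 - <<'E'
from h import *
S=lambda x,y:np.array([215+(x+.5)/5-.5,115+(y+.5)/5-.5])
o=[("side",(0,-.005,.172),S(149,68)),("side",(-.05,-.003,.15),S(77,108)),
("side",(-.05,-.003,0),S(97,303)),("side",(.06,-.003,0),S(254,275)),("side",(.06,-.003,.15),S(243,90)),("side",(-.064,0,.029),S(68,273)),("side",(-.064,0,.12),S(56,153)),
("side",(.017,0,.19),S(174,39)),("side",(-.017,0,.19),S(123,43))]
q,e=fit(o,[.4,.3,0],.012); print("shield side only",q); print(e.round(1).tolist())
T=lambda x,y:np.array([190+(x+.5)/4-.5,210+(y-240+.5)/4-.5])
o+=[("top",(0,0,.185),T(36,342)),("top",(.06,0,.15),T(48,276)),("top",(-.05,0,.15),T(44,404))]
q,e=fit(o,[.4,.3,0],.012); print("shield both",q)
im=cv2.imread("pics/side2.png").astype(int); b,g,rr=im[...,0],im[...,1],im[...,2]
m=(rr>120)&(g<70)&(b<70); m[:195]=0; m[:,:370-0]&=True; m[260:]=0; m[:,:365]&=True
ys,xs=np.nonzero(m[:, :315]); sel=(xs>365-0)|((xs>370-0)) if 0 else (xs>360-0) if 0 else xs>365-0 if 0 else xs>350 if 0 else xs>0
n0=[(x,y) for x,y in zip(xs,ys) if x>368-0] if 0 else [(x,y) for x,y in zip(xs,ys) if x>288]
print("knob px now",np.mean(n0,0),len(n0))
p=np.array([.4621,-.0125]);c,s=np.cos(.1495),np.sin(.1495)
for yy in(-.09,):
  for z in(.077,.082,.086): print(z,proj("side",[p[0]-s*yy,p[1]+c*yy,z])[0])
im=cv2.imread("pics/side0.png").astype(int); b,g,rr=im[...,0],im[...,1],im[...,2]
m=(rr>120)&(g<70)&(b<70); ys,xs=np.nonzero(m[210:240,270:300]); print("knob px before",xs.mean()+270,ys.mean()+210,len(xs),proj("side",[p[0],p[1],.077])[0])
E
```

```text
shield side only [ 0.4439  0.3437 -0.018 ]
[[0.4, 0.1], [-0.6, 0.3], [-0.4, 0.8], [0.6, 0.8], [0.6, -1.3], [0.2, -0.2], [-0.1, -0.2], [0.0, -0.8], [-0.6, -0.0]]
shield both [0.4445 0.3452 0.0072]
knob px now [298.5962 241.1346] 52
0.077 [299.3008 242.4913]
0.082 [299.2925 241.0773]
0.086 [299.2858 239.9412]
knob px before 283.9130434782609 221.93478260869566 46 [284.3633 222.5922]
```

The knob is back at its home height beside the green peg: the grip height matched the start to 0.1 mm and the picture shows it just above the bush. The shield fit is steady, so I go for the tab.

Emit:
{"name": "play_rows", "arguments": {
  "commands": [
    [110, -0.3, 5, 0, 0, 0, 0],
    [110, -0.6, 10, 0, 0, 0, 0],
    [110, -0.9, 15, 0, 0, 0, 0],
    [110, -1.1, 20, 0, 0, 0, 0],
    [110, -1.1, 22.2, -1, 0, 0, 0],
    [110, -1.1, 22.2, -4, 0, 0, 0],
    [110, -1.1, 22.2, -7.5, 0, 0, 0],
    [110, -1.1, 22.2, -9.6, 0, 0, 0],
    [255, -1.1, 22.2, -9.6, 0, 0, 0],
    [255, -1.1, 22.2, -9.6, 0, 0, 0],
    [255, -1.1, 22.2, -9.6, 0, 0, 0],
    [255, -1.1, 22.2, -9.6, 0, 0, 0]
  ],
  "grip_force": 50
}}

```text
t: 8.3
tcp_pos: [0.4455, 0.3437, 0.1707]
tcp_rot: [0.001, -0.003, 1.0, 0.002]
contact_force: [0.7, 5.0, 0.9]
finger_gap: 0.11
```

Emit:
{"name": "play_rows", "arguments": {
  "commands": [
    [255, 0, 0.1, 0.5, 0, 0, 0],
    [255, 0, 0.1, 2, 0, 0, 0],
    [255, 0, 0.1, 4, 0, 0, 0],
    [255, 0, 0.1, 6, 0, 0, 0],
    [255, 0, 0.1, 9, 0, 0, 0],
    [255, 0, 0.1, 12, 0, 0, 0],
    [255, 0, 0.1, 13.8, 0, 0, 0],
    [255, 0, 0.1, 13.8, 0, 0, 0]
  ]
}}

```text
t: 9.3
tcp_pos: [0.4449, 0.3423, 0.3084]
tcp_rot: [0.001, -0.003, 1.0, -0.0]
contact_force: [0.3, 0.6, -2.0]
finger_gap: 0.111
```

Emit:
{"name": "play_rows", "arguments": {
  "commands": [
    [255, 1.3, -2.5, 0, 0, 0, 0.17],
    [255, 2.7, -5, 0, 0, 0, 0.34],
    [255, 4, -7.6, 0, 0, 0, 0.51],
    [255, 5.3, -10.1, 0, 0, 0, 0.68],
    [255, 6.7, -12.7, 0, 0, 0, 0.85],
    [255, 8, -15.2, 0, 0, 0, 1.02],
    [255, 9.3, -17.8, 0, 0, 0, 1.19],
    [255, 10.7, -20.3, 0, 0, 0, 1.36],
    [255, 12, -22.9, 0, 0, 0, 1.53],
    [255, 13.35, -25.4, 0, 0, 0, 1.714],
    [255, 13.35, -25.4, 0, 0, 0, 1.714],
    [255, 13.35, -25.4, 0, 0, 0, 1.714]
  ]
}}

```text
t: 10.8
tcp_pos: [0.5775, 0.089, 0.3062]
tcp_rot: [0.001, 0.757, -0.653, -0.001]
contact_force: [-0.4, 0.4, -1.5]
finger_gap: 0.109
```

```bash
python3 - <<'E'
from h import *
o=r.get_obs(); print(o["tcp_pos"],o["tcp_rot"],o["contact_force"],o["finger_gap"],o["joint_positions"])
I={n:eyes.snapshot(n)[:,:,::-1] for n in("side","top")}
for n in I: cv2.imwrite(f"pics/{n}3.png",I[n])
def c(n,x,y,w,h,k): return cv2.resize(I[n][y:y+h,x:x+w],None,fx=k,fy=k,interpolation=cv2.INTER_CUBIC)
cv2.imwrite("pics/m4.png",np.hstack([c("side",270,100,90,150,4),c("top",250,140,110,150,4)]))
E
```

```text
[0.5775 0.089  0.3062] [ 0.0012  0.7574 -0.6529 -0.0007] [-0.3567  0.3662 -1.4567] 0.10891444288683623 [ 0.4201  0.3217  0.3868 -0.0002 -1.6387 -0.2722]
```

View pics/m4.png

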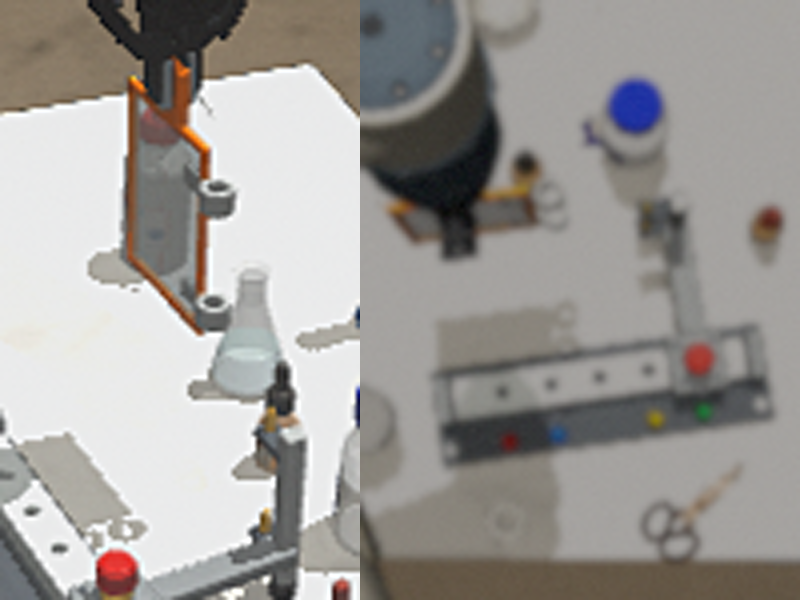

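```bash
python3 - <<'E'
from h import *
S=lambda x,y:np.array([270+(x+.5)/4-.5,100+(y+.5)/4-.5])
T=lambda x,y:np.array([250+(x-360+.5)/4-.5,140+(y+.5)/4-.5])
def pos(obs,x0):
    f=lambda a:np.concatenate([proj(n,[a[0],a[1],z])[0]-px for n,z,px in obs]); s=least_squares(f,x0); return s.x,f(s.x).reshape(-1,2).round(1).tolist()
zl=.3062-.1587
k,e=pos([("side",zl+.12,S(217,197)),("side",zl+.029,S(214,311)),("top",zl+.125,T(551,198)),("top",zl+.034,T(547,213))],[.58,.02]); print("knuckle",k,e)
p,e2=pos([("side",.140,S(268,420)),("side",.05,S(265,520)),("top",.143,T(648,213))],[.58,-.05]); print("pintle",p,e2)
c,s=np.cos(.1495),np.sin(.1495)
loc=lambda x,y:np.array([.4621+c*x-s*y,-.0125+s*x+c*y])
print("model pintle",loc(.13,-.062)); 
yaw=2*np.arctan2(-.6529,.7574); tcp=np.array([.5775,.089])
ys=yaw-np.pi/2  # jaw line
for a in (yaw,yaw+np.pi): print("shield x dir",a, "model knuckle",tcp-.064*np.array([np.cos(a),np.sin(a)]))
E
```

```text
knuckle [0.5864 0.0264] [[-0.1, -0.7], [-0.3, -0.7], [-0.5, -0.7], [1.7, 0.7]]
pintle [ 0.5964 -0.0554] [[0.2, -0.7], [-0.5, -0.3], [0.8, -0.1]]
model pintle [ 0.5999 -0.0544]
shield x dir -1.4228712382552495 model knuckle [0.5681 0.1523]
shield x dir 1.7187214153345436 model knuckle [0.5869 0.0257]
```

Emit:
{"name": "play_rows", "arguments": {
  "commands": [
    [255, 0, 0, -3, 0, 0, 0],
    [255, 0, 0, -6, 0, 0, 0],
    [255, 0, 0, -9.1, 0, 0, 0],
    [255, 0, 0, -9.1, 0, 0, 0],
    [255, 0.3, -2, -9.1, 0, 0, 0],
    [255, 0.6, -4, -9.1, 0, 0, 0],
    [255, 0.8, -5.5, -9.1, 0, 0, 0],
    [255, 1.0, -7, -9.1, 0, 0, 0],
    [255, 1.13, -8.1, -9.1, 0, 0, 0],
    [255, 1.13, -8.1, -9.1, 0, 0, 0],
    [255, 1.13, -8.1, -9.1, 0, 0, 0]
  ]
}}

```text
t: 12.28
tcp_pos: [0.5895, 0.0084, 0.2162]
tcp_rot: [-0.0, 0.758, -0.652, -0.0]
contact_force: [0.5, 0.2, -1.8]
finger_gap: 0.109
```

```bash
python3 - <<'E'
from h import *
o=r.get_obs(); print(o["tcp_pos"],o["tcp_rot"],o["contact_force"],o["finger_gap"])
I={n:eyes.snapshot(n)[:,:,::-1] for n in("side","top")}
for n in I: cv2.imwrite(f"pics/{n}4.png",I[n])
def c(n,x,y,w,h,k): return cv2.resize(I[n][y:y+h,x:x+w],None,fx=k,fy=k,interpolation=cv2.INTER_CUBIC)
cv2.imwrite("pics/m5.png",np.hstack([c("side",315,165,40,75,8),c("top",295,165,40,75,8)]))
E
```

```text
[0.5895 0.0084 0.2162] [-0.      0.7581 -0.6521 -0.0001] [ 0.471   0.1884 -1.8207] 0.10866768794194716
```

View pics/m5.png

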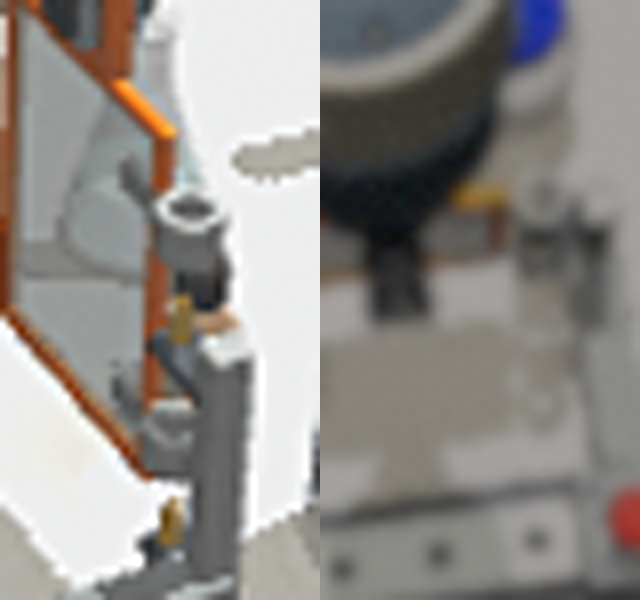

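```bash
python3 - <<'E'
from h import *
S=lambda x,y:np.array([315+(x+.5)/8-.5,165+(y+.5)/8-.5])
T=lambda x,y:np.array([295+(x-320+.5)/8-.5,165+(y+.5)/8-.5])
def w(n,px,z): return least_squares(lambda a:proj(n,[a[0],a[1],z])[0]-px,[.5,0]).x
zl=.2162-.1587
print("knuckle hi side",w("side",S(190,209),zl+.129)," lo",w("side",S(171,409),zl+.038))
print("pintle hi tip",w("side",S(181,299),.148),"foot",w("side",S(180,343),.130))
print("pintle lo tip",w("side",S(172,499),.058),"foot",w("side",S(168,543),.040))
print("top knuckle hi",w("top",T(543,198),zl+.129))
a=1.7195-0; tcp=np.array([.5895,.0084]); a=2*np.arctan2(-.6521,.7581)+np.pi
print("model kn",a,tcp-.064*np.array([np.cos(a),np.sin(a)]))
E
```

```text
knuckle hi side [ 0.5971 -0.059 ]  lo [ 0.5977 -0.0509]
pintle hi tip [ 0.5965 -0.057 ] foot [ 0.5966 -0.058 ]
pintle lo tip [ 0.5982 -0.0549] foot [ 0.5966 -0.0572]
top knuckle hi [ 0.6001 -0.0543]
model kn 1.7208474399054603 [ 0.5991 -0.0549]
```

Emit:
{"name": "play_rows", "arguments": {
  "commands": [
    [255, -0.05, -0.1, -0.8, 0, 0, 0],
    [255, -0.05, -0.1, -1.6, 0, 0, 0],
    [255, -0.05, -0.1, -2.0, 0, 0, 0],
    [255, -0.05, -0.1, -2.3, 0, 0, 0],
    [255, -0.05, -0.1, -2.5, 0, 0, 0],
    [255, -0.05, -0.1, -2.5, 0, 0, 0]
  ]
}}

```text
t: 13.12
tcp_pos: [0.5892, 0.0073, 0.1914]
tcp_rot: [-0.0, 0.758, -0.652, 0.0]
contact_force: [0.2, 0.6, -1.8]
finger_gap: 0.105
```

Emit:
{"name": "play_rows", "arguments": {
  "commands": [
    [255, 0, 0, -0.3, 0, 0, 0],
    [255, 0, 0, -0.6, 0, 0, 0],
    [255, 0, 0, -0.9, 0, 0, 0],
    [255, 0, 0, -1.1, 0, 0, 0],
    [255, 0, 0, -1.1, 0, 0, 0]
  ]
}}

```text
t: 13.75
tcp_pos: [0.5891, 0.0072, 0.18]
tcp_rot: [-0.0, 0.758, -0.652, -0.0]
contact_force: [0.6, 1.2, -2.3]
finger_gap: 0.113
```

Emit:
{"name": "play_rows", "arguments": {
  "commands": [
    [255, 0, 0, -0.1, 0, 0, 0],
    [255, 0, 0, -0.2, 0, 0, 0],
    [255, 0, 0, -0.3, 0, 0, 0],
    [255, 0, 0, -0.3, 0, 0, 0]
  ]
}}

```text
t: 14.25
tcp_pos: [0.5894, 0.0067, 0.1783]
tcp_rot: [-0.0, 0.758, -0.652, 0.001]
contact_force: [0.7, 1.2, 5.2]
finger_gap: 0.105
```

```bash
python3 - <<'E'
from h import *
o=r.get_obs(); print(o["tcp_pos"],o["contact_force"],o["wrist_torque"])
I=eyes.snapshot("side")[:,:,::-1]
cv2.imwrite("pics/m6.png",cv2.resize(I[160:250,275:365],None,fx=6,fy=6,interpolation=cv2.INTER_CUBIC))
E
```

```text
[0.5894 0.0067 0.1783] [0.7281 1.2364 5.1838] [ 0.159  -0.0767  0.0434]
```

View pics/m6.png

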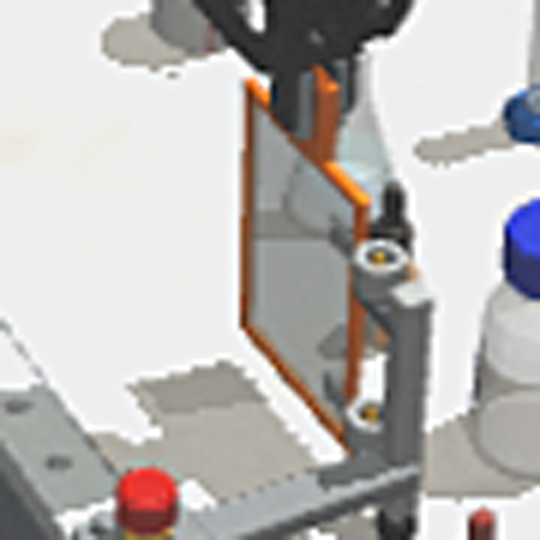

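Both brass tips show inside the rings at (380,257) and (370,411), at the hung height with 5 N support. I release and withdraw straight up.

Emit:
{"name": "play_rows", "arguments": {
  "commands": [
    [110, 0, 0, 0.1, 0, 0, 0],
    [110, 0, 0, 0.1, 0, 0, 0],
    [110, 0, 0, 0.1, 0, 0, 0],
    [110, 0, 0, 1, 0, 0, 0],
    [110, 0, 0, 3, 0, 0, 0],
    [110, 0, 0, 6, 0, 0, 0],
    [110, 0, 0, 11, 0, 0, 0],
    [110, -4, 3, 14, 0, 0, 0],
    [110, -9, 7, 16, 0, 0, 0],
    [110, -14, 11, 16, 0, 0, 0],
    [110, -18, 14, 16, 0, 0, 0],
    [110, -18, 14, 16, 0, 0, 0]
  ]
}}

```text
t: 15.8
tcp_pos: [0.4069, 0.1487, 0.339]
tcp_rot: [-0.002, 0.76, -0.65, 0.0]
contact_force: [1.0, -0.2, 0.1]
finger_gap: 0.568
```

```bash
python3 - <<'E'
from h import *
o=r.get_obs(); print(o["t"],o["tcp_pos"],o["contact_force"])
I={n:eyes.snapshot(n)[:,:,::-1] for n in("side","top")}
def c(n,x,y,w,h,k): return cv2.resize(I[n][y:y+h,x:x+w],None,fx=k,fy=k,interpolation=cv2.INTER_CUBIC)
cv2.imwrite("pics/m7.png",np.hstack([c("side",240,160,125,150,3.2),c("top",255,140,125,150,3.2)]))
b=I["side"].astype(int); m=(b[...,2]>120)&(b[...,1]<70)&(b[...,0]<70); ys,xs=np.nonzero(m[225:255,285:312]); print("knob",xs.mean()+285,ys.mean()+225)
E
```

```text
15.8 [0.4069 0.1487 0.339 ] [ 1.0249 -0.1853  0.1448]
knob 298.9166666666667 241.39583333333334
```

View pics/m7.png

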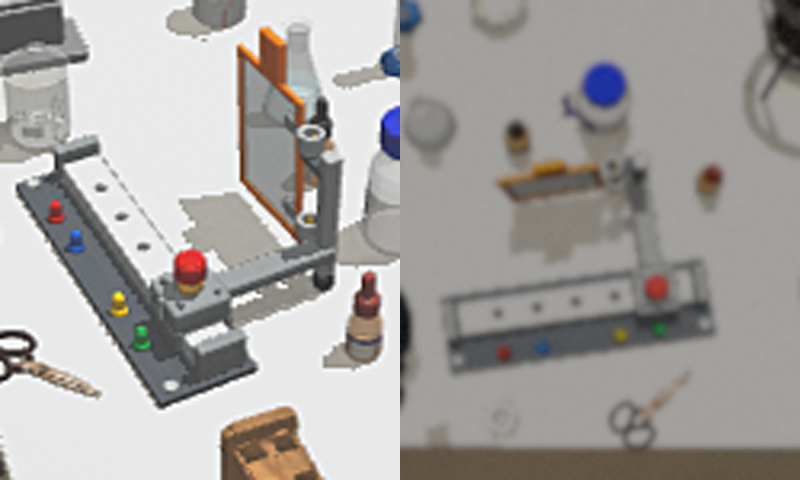

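```bash
python3 -c "
from cell import r,eyes,ticket
print(ticket.finish_job())"
```

```text
the job is handed in; nothing more can be done
None
```

The splash shield is up: the carriage is locked at the green peg and the shield hangs on both brass pintles. I handed the job in at about 16 s of the 58 s allowed.

**Carriage:** I lifted the plunger about 13 mm and slid the carriage 90 mm along the rail to the green peg. I then lowered the plunger into the hole there and let go before touching the shield. With the knob still gripped, the tool came back to its starting height within 0.1 mm, which indicates the plunger is fully home.

**Shield:** I lifted it straight out of its stand, turned it a quarter turn, brought it in from the +y side and lowered it onto the pintles. It settled at its hung height with 5 N of support. The pictures showed a brass tip inside both rings just before I let go.

**Last checks:** After I withdrew, the pictures showed the shield upright and roughly parallel to the rail. The bottles and glassware in view were still standing, and the robot was touching nothing.

**Disagreement:** In the camera picture the knob sits about 0.4 pixel (roughly 1.5 mm) higher than it did at the start. I took that as measurement noise and did not press the plunger to check it separately.

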